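Set the articulator's kickstand and hold its upper frame open

ROBOT

A 6-joint arm with a two-finger parallel gripper is mounted at the origin on the work surface. World frame = base frame: x ahead of the robot, y to its left, z up, the work surface at z = 0. Lengths are in mm, angles in rad, forces in N, time in s.
With the tool pointing down it reaches from about 350 to 975 mm from the base axis. Payload 7.1 kg.
Tool frame: the origin (TCP) lies midway between the tips of the shut fingers; the grasp point (between the pads) lies ctrl.tcp_to_grasp behind it (ctrl.tcp_to_grasp is the distance from the TCP to the grasp point, in mm); z points along the fingers, y is the direction in which the jaws open and shut (so a half turn about z gives the same grasp; the last joint's range is limited). The gripper opens to 88 mm and grips with 3 to 60 N. Pads are 20 mm wide; open, the fingers measure 115 mm over their backs; the gripper's body (75 mm by 178 mm) begins 61 mm behind the grasp point.
Start: joints at [-1.196, 0.423, 1.63, -0, 1.089, -0.019], TCP at [239.828, -577.137, 190.875] pointing down, gripper open.
Joint ranges: [-3, 3], [-0.9, 2.11], [0.09, 2.58], [-1.31, 4.45], [0.11, 2.69], [-2.54, 2.54]. Speed limits (rad/s): [2.39, 2.39, 3.01, 3.14, 3.14, 3.14].

INTERFACE

Orientations are given as a rotation vector (axis times angle).
In Python, from workcell import ctrl gives the robot as it stands.
- The arm moves only by the tool play_rows, never from a script. Its argument "increments" is text: rows parted by semicolons, each of 5 numbers parted by spaces: the opening, from 0 (shut) to 1 (fully open), then the shift along the world's x, y, z in m, then the turn about the world's z in degrees. A call has 1 to 20 rows; each row shifts and turns the commanded pose from where the row before left it; what a row does not reach is not made up. A row lasts 1/10 s, in which the tool goes at most 50 mm and 8.59 degrees, less where a joint would pass 70% of its speed; a pose out of reach is approached as far as the arm can. A call is refused whole if a number of a shift passes 0.05 or a number of a turn 8.59, either way. A call with a gripper value outside its range is refused whole. The fingers move at their own pace and stop on an object; the grip force is fixed at half the most. Time passes only in rows, so rows that do not move let the fingers close. It gives the time, the measured TCP pose, the force and the opening at its end, in the units of the state.
- ctrl.get_obs(): the state, without advancing time (a new reading comes with each control period).
- ctrl.get_image(name): name is "scene" or "top"; returns a dict with "img" (384x512x3 uint8, red, green, blue), "range_z" (384x512 float32, mm along the optical axis (not along the pixel's ray), 0 where there is no reading), "vertical_fov" (degrees; the focal length in pixels is half the picture's height over the tangent of half this angle, whatever the lens; pixels are square), "cx", "cy" (the principal point, pixels), "k1" (the pictures are not rectified: a ray, as slopes to the right and down, at radius r is drawn at 1 + k1 r^2 times it, then the intrinsics apply), "origin" and "attitude" of the camera in the world. Camera axes: x right, y down, z forward; pixel columns grow to the right and rows downward; lengths in mm; the calibration is good to about 2 mm. A picture is of the moment at which its call begins.
- ctrl.close_job(): hands the job in, once; it reports no verdict.
The state is a dict: "t": time; "qpos": joint angles; "qvel": joint speeds; "joint_torque": joint torques, N m; "ee_pos": TCP position; "orientation": TCP orientation; "ft_force": force on the tool from outside, world axes, zero at the start; "moment": the same for the moment, N m; "width": finger opening in mm.
Only numpy, scipy, OpenCV 4.12 (cv2) and the standard library are available. Lean on these libraries where they do the work, as an engineer would, in place of code of your own. Each camera call takes 0.05 s, during which the arm holds its last target. There are 200 camera calls.

TASK

I need to get at the lower cast in the dental articulator. First flip its rear kickstand down past its spring's centre until it is fully out with its foot at the bench, so that the articulator cannot tip over backwards; then swing the upper frame open until it stands upright, and finish still holding it there with the gripper, because by itself it falls shut or back. Keep the articulator standing level on its feet about where it is, and leave the jars, the brush and the small tooth die beside it alone.

Things in the scene. Friction and masses are not known exactly. Their poses are not given: they have to be found in the camera images.
- articulator: Dental articulator, here its lower frame: loose grey aluminium stand on rubber feet, 1.3 kg in all, 125 mm long, 124 wide, 130 high; a firm push slides it. Origin on the bench under the opening axis; +x to its rear (kickstand side), -x to its front (pin side), z up. Rear posts at y = +-53 mm carry the opening axis, along y at x = 0, z = 120 mm. Plaster jaw casts between the frames.
- upper_frame: Upper frame with its cast, about 0.24 kg: flat T-shaped bar 10 mm thick, 34 wide, 113 long. Origin on the opening axis; -x along the bar to its front end, z out of its top face; axes as the articulator's when shut; upright, -x points up. A boss at the front (30 mm wide, 18 thick) carries the steel incisal pin (8 mm, parallel to z, at x = -102 mm), 94 mm down to a small table, square head on top.
- frame_hinge (a joint): Opening angle of the upper frame about the opening axis (y): 0 shut (its start), 1.57 upright, 2.2 thrown back to the stop. Hardly any friction: let go, it falls shut below about 1.8 rad and falls back beyond that.
- pin_head (a point): Centre of the steel head on top of the incisal pin: a 12 mm cube, 36 mm above the upper frame's middle plane (27 above the boss under it), 102 in front of the opening axis, 156 above the bench when shut. Pinched lightly (20 N) along y it turns, and slips a few mm, between the pads, so the tool can keep pointing down as the frame swings; a hard grip sticks and lifts the stand.
- kickstand (a joint): Kickstand angle: 0 stowed (standing up behind the posts, leaning 0.15 rad to the front; its start), growing as it swings rearward and down to its stop at 2.43, fully out, foot at the bench. An over-centre spring drives it to 0 below about 1.1 rad and on to the stop above that, with about 1 N at the foot.
- stand_foot (a point): Centre of the kickstand's foot, a 14 mm rubber ball on a flat leg (10 mm wide, 6 thick), 65 mm from its pivot, which runs along y at x = 45 mm, z = 50 mm of the articulator between two cheeks up to z = 58 mm. Stowed: 114 mm above the bench, 35 mm behind the opening axis. Pinched along y, the ball turns between the fingers.
- jar_a: Bystander: small stain jar, 38 mm across, 30 mm high, amber with black lid; origin at the centre of its underside.
- jar_b: Bystander: small stain jar, 38 mm across, 30 mm high, black with white lid; origin at the centre of its underside.
- brush: Bystander: slim black brush lying on the bench, 160 mm long, 8 mm thick; origin under the middle of its length.
- die: Bystander: single tooth on a 16 mm plaster block, 25 mm high; origin at the centre of its underside.
Mind the look-alikes: they are no part of the job. There is more than one size of the articulator; the job needs the smallest.

How it is judged (in metres and radians):
On the way, in this order (a step that is already met when the one before it is completed fails the run):
1. the kickstand is flipped over centre and fully out (value of joint kickstand above 2.3 rad and value of joint frame_hinge below 0.3 rad), for 0.2 s.
2. the upper frame is swung upright and held by the gripper (value of joint frame_hinge between 1.36 and 1.78 rad and contact force between the fingers and upper_frame above 0.3 N), for 0.3 s.
At the end, for the whole second after the job is handed in: The gripper still holds the upper frame (finger contact over 0.3 N), which stands still and upright within 12 degrees (hinge 1.36 to 1.78 rad); the kickstand is fully out (over 2.3 rad); the articulator stands level on the bench (within 3 degrees, not lifted) and within 50 mm of where it was (all of step 2 and angular speed of upper_frame below 0.3 rad/s and value of joint kickstand above 2.3 rad and angle between articulator's own z axis and vertical below 0.06 rad and height (world z) of articulator below 0.006 m and distance of articulator from where it was at the start of the episode below 0.05 m); the arm keeps its last pose, push and grip.
It fails at once if the articulator is tipped (angle between articulator's own z axis and vertical above 0.3 rad).
It fails at once if a jar is disturbed (distance of any of jar_a, jar_b from where it was at the start of the episode above 0.03 m).
It fails at once if the brush or the die is disturbed (distance of any of brush, die from where it was at the start of the episode above 0.03 m).
It also fails if it takes over 51 s, if anything falls off the work surface, if the arm or the gripper's body presses on something with over 40 N, if the wrist force passes 120 N, or if a joint passes its speed limit or range.

## Working session

There is one attempt and no reset: what is moved stays moved. The work goes in short steps, Python scripts to look and compute and a tool call to move; the robot and the scene stay as the last step left them, time stands still between calls to the robot, and variables do not carry over. Pictures are saved under pics/ and viewed, on a budget of 10 in all, crops included, one or two more only if the job needs it, and the job is handed in when it is done.

Besides the shell and the picture viewer there is one more tool, called after "Request:" as a command line: name --argument value ..., lists and objects as JSON in quotes. play_rows: Moves the arm, as the interface text tells. Its arguments: {"type":"object","properties":{"increments":{"type":"string"}},"required":["increments"]}

```bash
mkdir -p pics; cat > h.py <<'E'
import numpy as np, cv2
from workcell import ctrl
from scipy.spatial.transform import Rotation as R
def grab(name):
    d=ctrl.get_image(name); return d
def cloud(d):
    h,w=d["img"].shape[:2]; f=h/2/np.tan(np.radians(d["vertical_fov"])/2)
    K=np.array([[f,0,d["cx"]],[0,f,d["cy"]],[0,0,1.]])
    v,u=np.mgrid[:h,:w]
    p=cv2.undistortPoints(np.stack([u,v],-1).reshape(-1,1,2).astype(float),K,np.array([d["k1"],0,0,0.])).reshape(h,w,2)
    z=d["range_z"]; P=np.stack([p[...,0]*z,p[...,1]*z,z],-1)
    a=np.array(d["attitude"],float)
    A=a if a.shape==(3,3) else R.from_rotvec(a).as_matrix()
    W=P@A.T+np.array(d["origin"]); W[z==0]=np.nan
    return W
def save(img,name,scale=1):
    cv2.imwrite("pics/"+name,cv2.resize(img[...,::-1],None,fx=scale,fy=scale,interpolation=cv2.INTER_CUBIC))
E
python3 - <<'E'
from h import *
for n in("scene","top"):
    d=grab(n); save(d["img"],n+"0.png",1.5); np.savez(n+"0.npz",W=cloud(d),img=d["img"])
    print(n,d["vertical_fov"],d["cx"],d["cy"],d["k1"],d["origin"],d["attitude"])
o=ctrl.get_obs(); print(o); print(ctrl.tcp_to_grasp)
E
```

```text
scene 52.73708497819307 257.7794117220869 196.9911708758172 -0.04403043907995432 [1049.69525609  489.11965084  859.55429909] [-1.20011607 -2.43894169  0.83941537]
top 43.953161436142146 252.43328563667797 193.33159170824362 0.04260211862973489 [ 388.57306006  149.48824469 1396.83848679] [-2.14956701  2.11848586 -0.14721955]
{'t': 0.1, 'qpos': array([-1.19600216e+00,  4.23741664e-01,  1.63058324e+00, -3.97554390e-05,
        1.08862085e+00, -1.89781064e-02]), 'qvel': array([-0.00042281, -0.00161328, -0.00208909, -0.0007142 ,  0.00121511,
       -0.00031442]), 'joint_torque': array([-1.53823181e-03, -5.45617604e+01, -2.74322748e+01,  6.45323494e-02,
        1.88234914e-02, -6.16924623e-06]), 'ee_pos': array([ 239.62575717, -576.65840256,  190.20559613]), 'orientation': array([-3.07959291e+00, -6.14316735e-01,  4.30395674e-04]), 'ft_force': array([ 0.61305005,  0.92414915, -0.99610283]), 'moment': array([0.03656113, 0.03646851, 0.0047453 ]), 'width': 87.73742178743389}
18.700000000000003
```

View pics/scene0.png

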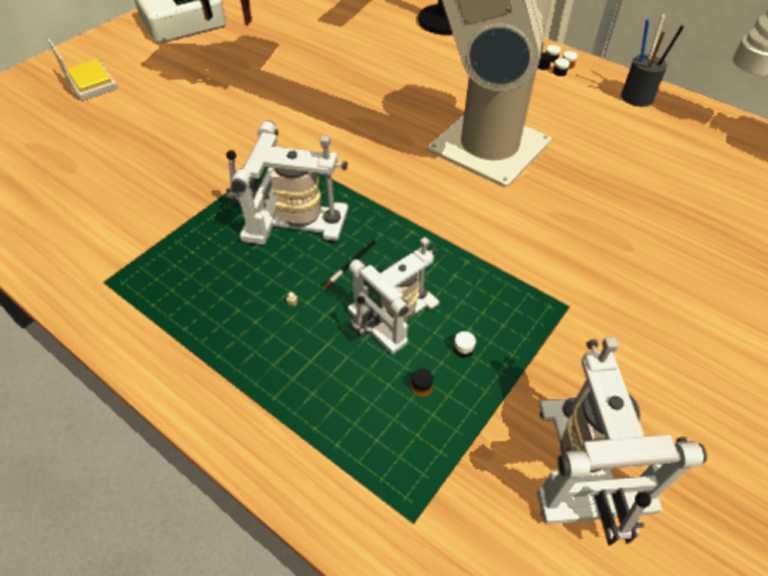

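View pics/top0.png

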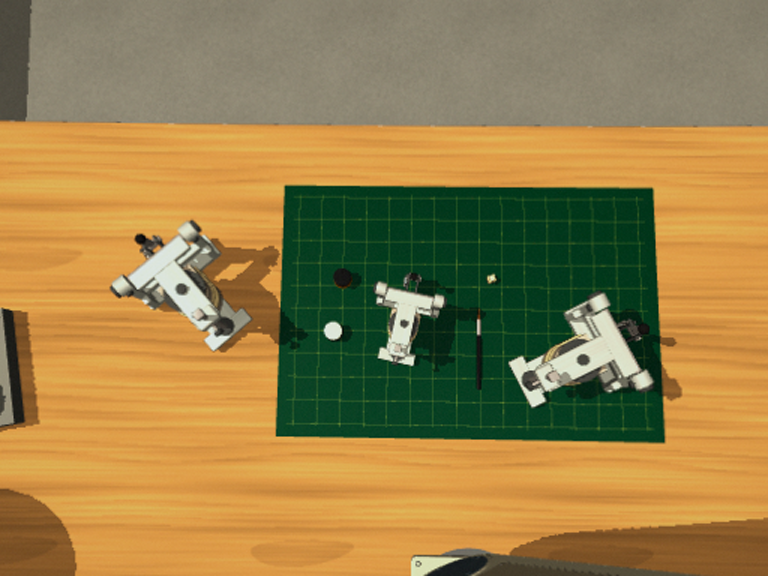

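The middle articulator on the mat is the smallest one. In the top picture its bar runs from (410,297) to (398,355), with the kickstand at (413,278). The jars are at (342,278) and (333,330), the brush is at x≈479 and the die at (491,279). Next I'll measure it.

```bash
python3 - <<'E'
from h import *
t=np.load("top0.npz"); W=t["W"]; img=t["img"]
def reg(u0,u1,v0,v1): return W[v0:v1,u0:u1].reshape(-1,3),img[v0:v1,u0:u1].reshape(-1,3)
P,C=reg(235,310,175,255)
for lo,hi in((8,30),(30,60),(60,100),(100,112),(112,122),(122,135),(135,150),(150,170)):
    m=(P[:,2]>lo)&(P[:,2]<hi)
    if m.sum(): print(lo,hi,m.sum(),np.median(P[m],0).round(1),P[m].min(0).round(1),P[m].max(0).round(1))
for nm,(a,b,c,e) in dict(jarb=(212,232,210,232),jara=(218,240,175,197),die=(320,336,178,194),brush=(310,328,200,265)).items():
    Q,_=reg(a,b,c,e); m=Q[:,2]>4; print(nm,m.sum(),np.nanmedian(Q[m],0).round(1),np.nanmin(Q[m],0).round(1),np.nanmax(Q[m],0).round(1))
s=np.load("scene0.npz"); W2=s["W"].reshape(-1,3)
c=np.nanmedian(P[P[:,2]>112],0); print(c)
m=(np.abs(W2[:,0]-c[0])<110)&(np.abs(W2[:,1]-c[1])<90)&(W2[:,2]>8); Q=W2[m]
for lo,hi in((100,112),(112,122),(122,135),(135,150),(150,170)):
    k=(Q[:,2]>lo)&(Q[:,2]<hi); 
    if k.sum(): print(lo,hi,k.sum(),np.median(Q[k],0).round(1),Q[k].min(0).round(1),Q[k].max(0).round(1))
# axis from top plane: 112..135
m=(P[:,2]>116)&(P[:,2]<136);A=P[m];np.save('a.npy',A)
bar=A
r=cv2.minAreaRect(A[:,:2].astype(np.float32));print(r)
# views
i=np.load("scene0.npz")["img"][150:245,215:315]; j=img[175:255,235:310]
o=np.hstack([cv2.resize(i,(400,400),interpolation=cv2.INTER_CUBIC),cv2.resize(j,(400,400),interpolation=cv2.INTER_CUBIC)]);save(o,"crop0.png")
E
```

```text
8 30 273 [486.4 132.1  18.6] [432.3  15.7   8. ] [646.6 216.   29.8]
30 60 90 [599.8 117.   54.8] [468.1  62.7  32.4] [629.1 173.7  59.8]
60 100 39 [555.  113.8  76.3] [498.9  63.   60.2] [626.2 173.5  99.6]
100 112 49 [534.4 109.4 108.7] [502.1  98.4 101. ] [611.9 152.8 112. ]
112 122 200 [538.3 125.4 119.6] [452.5  53.4 112.2] [618.7 180.8 122. ]
122 135 749 [558.  126.4 125.9] [452.1  51.  122. ] [615.2 180.8 134.8]
135 150 1 [567.   73.3 136.5] [567.   73.3 136.5] [567.   73.3 136.5]
150 170 23 [479.  136.6 160.7] [473.5 131.4 152.4] [484.1 141.9 164.4]
jarb 155 [520.9 262.2  28.3] [491. 235.   4.] [553.  291.7  37.6]
jara 160 [624.  245.   27.5] [594.8 213.5   4. ] [658.3 276.2  38.3]
die 55 [627.3 -45.7   9.4] [607.9 -70.3   4. ] [653.4 -25.8  32.1]
brush 246 [486.9 -21.6   6. ] [400.4 -46.4   4. ] [587.2   4.3  14.1]
[552.81039596 126.63905637 125.09483108]
100 112 83 [552.5 148.  106.1] [513.4  59.3 100.1] [619.9 172.7 111.9]
112 122 164 [543.6 144.  118. ] [456.4  51.7 112. ] [621.5 181.  122. ]
122 135 854 [562.9 128.4 127.3] [455.7  48.5 122. ] [617.2 182.1 134.7]
135 150 14 [484.8 139.2 140.8] [481.7  57.5 135.1] [592.8 173.  147.7]
150 170 32 [483.9 139.5 159.9] [475.6 131.7 150.3] [487.5 144.3 164.8]
((540.1432495117188, 106.32697296142578), (154.23614501953125, 122.19757080078125), 14.500794410705566)
```

View pics/crop0.png

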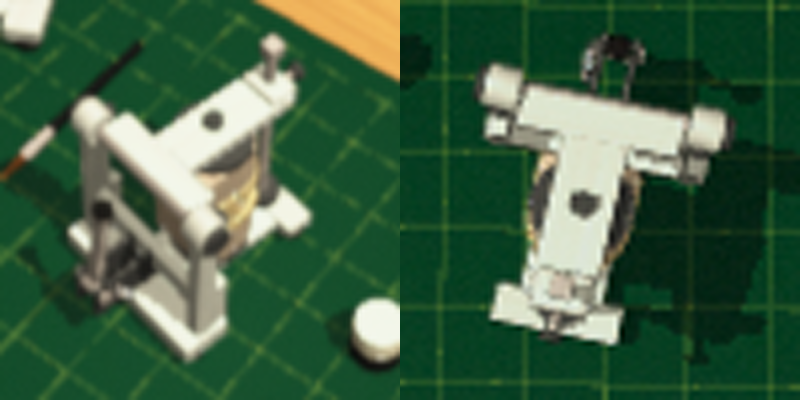

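```bash
cat >> h.py <<'E'
def near(W,img,u,v,r=3):
    p=W[v-r:v+r+1,u-r:u+r+1].reshape(-1,3); c=img[v-r:v+r+1,u-r:u+r+1].reshape(-1,3)
    return p,c
E
python3 - <<'E'
from h import *
from scipy.optimize import minimize
S=[np.load(n+"0.npz") for n in("scene","top")]
for s,n,(u,v) in zip(S,("scene","top"),((240,199),(275,184))):
    p,c=near(s["W"],s["img"],u,v,4); m=(c.sum(1)<150)&(p[:,2]>85); print(n,"foot",m.sum(),p[m].round(0)[:30].tolist())
# T-shape fit: maximise points (z 116..136) inside T: bar x[-113,0],|y|<17; cross |x|<?,|y|<62
for s in S:
    P=s["W"].reshape(-1,3); m=(P[:,0]>430)&(P[:,0]<640)&(P[:,1]>30)&(P[:,1]<200)
    A=P[m&(P[:,2]>123)&(P[:,2]<131)][:,:2]; H=P[m&(P[:,2]>151)&(P[:,2]<168)]
    def cost(q):
        x,y,a=q; d=A-[x,y]; c,si=np.cos(a),np.sin(a); X=d[:,0]*c+d[:,1]*si; Y=-d[:,0]*si+d[:,1]*c
        bx=np.maximum(np.maximum(X-0,-113-X),0)**2+np.maximum(np.abs(Y)-17,0)**2
        cr=np.maximum(np.abs(X)-11,0)**2+np.maximum(np.abs(Y)-62,0)**2
        return np.minimum(np.minimum(bx,cr),100).mean()
    r=min((minimize(cost,[x0,117,a0],method="Nelder-Mead") for a0 in(-.1,-.2,-.3) for x0 in(575,585,595)),key=lambda r:r.fun)
    print(r.x.round(3),r.fun,len(A)); x,y,a=r.x
    print("head pred",x-102*np.cos(a),y-102*np.sin(a),"meas",np.median(H,0).round(1),H.min(0).round(1),H.max(0).round(1))
    print("foot pred",x+35*np.cos(a),y+35*np.sin(a),"pivot",x+45*np.cos(a),y+45*np.sin(a))
E
```

```text
scene foot 17 [[617.0, 107.0, 124.0], [615.0, 109.0, 123.0], [614.0, 111.0, 123.0], [620.0, 106.0, 122.0], [618.0, 108.0, 121.0], [617.0, 110.0, 122.0], [615.0, 112.0, 122.0], [613.0, 113.0, 121.0], [620.0, 107.0, 118.0], [619.0, 109.0, 119.0], [619.0, 112.0, 122.0], [615.0, 112.0, 117.0], [615.0, 115.0, 120.0], [621.0, 111.0, 119.0], [619.0, 112.0, 118.0], [618.0, 114.0, 118.0], [615.0, 114.0, 115.0]]
top foot 18 [[619.0, 110.0, 118.0], [618.0, 108.0, 119.0], [616.0, 113.0, 116.0], [616.0, 111.0, 120.0], [616.0, 108.0, 117.0], [615.0, 105.0, 122.0], [613.0, 113.0, 120.0], [613.0, 111.0, 121.0], [613.0, 108.0, 120.0], [612.0, 105.0, 123.0], [613.0, 102.0, 118.0], [610.0, 113.0, 118.0], [610.0, 108.0, 121.0], [611.0, 105.0, 118.0], [612.0, 102.0, 110.0], [608.0, 110.0, 113.0], [608.0, 108.0, 113.0], [609.0, 105.0, 113.0]]
[ 5.76908e+02  1.16425e+02 -2.09000e-01] 2.1783349758383017 744
head pred 477.12011343029104 137.5537072038174 meas [483.9 139.3 160. ] [475.6 131.7 151.6] [487.5 144.3 164.8]
foot pred 611.1486429545533 109.1749603399414 pivot 620.9317472993899 107.10351896301616
[ 5.73866e+02  1.16862e+02 -2.00000e-01] 1.1155223693077811 629
head pred 473.89316629312026 137.09643729185404 meas [479.  136.6 160.7] [473.5 131.4 152.4] [484.1 141.9 164.4]
foot pred 608.1702684733269 109.91814025016373 pivot 617.9715168076485 107.93432294785056
```

Request:
play_rows --increments "1 0 0 .045 0;1 0 0 .045 0;1 0 0 .045 0;1 0 0 .045 0;1 .0208 .0381 0 8.09;1 .0208 .0381 0 8.09;1 .0208 .0381 0 8.09;1 .0208 .0381 0 8.09;1 .0208 .0381 0 8.09;1 .0208 .0381 0 8.09;1 .0208 .0381 0 8.09;1 .0208 .0381 0 8.09;1 .0208 .0381 0 8.09;1 .0208 .0381 0 8.09;1 .0208 .0381 0 8.09;1 .0208 .0381 0 8.09;1 .0208 .0381 0 8.09;1 .0208 .0381 0 8.09;1 .0208 .0381 0 8.09;1 .0208 .0381 0 8.09"

```text
t: 2.1
ee_pos: [573.0, 34.2, 370.5]
orientation: [-0.751, -3.05, 0.0]
ft_force: [0.6, -0.8, 0.7]
width: 88.0
```

Request:
play_rows --increments "1 .0208 .0381 0 8.09;1 .0208 .0381 0 8.09;1 0 0 -.04 0;1 0 0 -.04 0;1 0 0 -.04 0;1 0 0 -.04 0;1 0 0 0 0"

```text
t: 2.8
ee_pos: [610.0, 108.1, 204.9]
orientation: [-0.322, -3.114, 0.005]
ft_force: [-0.4, 0.0, 0.3]
width: 88.0
```

```bash
cat >> h.py <<'E'
def tool():
    o=ctrl.get_obs(); M=R.from_rotvec(o["orientation"]).as_matrix()
    print("t",o["t"],"tcp",o["ee_pos"].round(1),"yaw_y deg",np.degrees(np.arctan2(M[1,1],M[0,1])).round(2),"zaxis",M[:,2].round(3),"F",o["ft_force"].round(1),"M",o["moment"].round(2),"w",round(o["width"],2))
    return o
E
python3 -c "
from h import *
tool(); print(ctrl.get_obs()['qpos'].round(2))"
```

```text
t 2.8 tcp [610.  108.1 204.9] yaw_y deg 78.19 zaxis [-0.011 -0.002 -1.   ] F [-0.4  0.   0.3] M [ 0.04 -0.17  0.08] w 88.0
[ 0.16  0.41  1.62 -0.    1.13 -1.21]
```

Request:
play_rows --increments ".45 0 0 -.02 0;.45 0 0 -.02 0;.45 0 0 -.02 0;.45 0 0 -.02 0;.45 0 0 -.01 0;.45 0 0 -.01 0;.45 0 0 0 0;.45 0 0 0 0;.45 0 0 0 0"

```text
t: 3.7
ee_pos: [615.0, 108.8, 111.9]
orientation: [0.323, 3.123, 0.001]
ft_force: [1.2, 0.3, 0.3]
width: 39.7
```

```bash
python3 - <<'E'
from h import *
tool()
d=grab("scene"); t=grab("top")
np.savez("s1.npz",W=cloud(d),img=d["img"])
i=d["img"][150:245,195:315]; j=t["img"][160:255,225:345]
save(np.hstack([cv2.resize(i,(400,320),interpolation=cv2.INTER_CUBIC),cv2.resize(j,(400,320),interpolation=cv2.INTER_CUBIC)]),"c1.png")
E
```

```text
t 3.7 tcp [615.  108.8 111.9] yaw_y deg 78.18 zaxis [ 0.002  0.    -1.   ] F [1.2 0.3 0.3] M [ 0.03 -0.17 -0.04] w 39.74
```

View pics/c1.png

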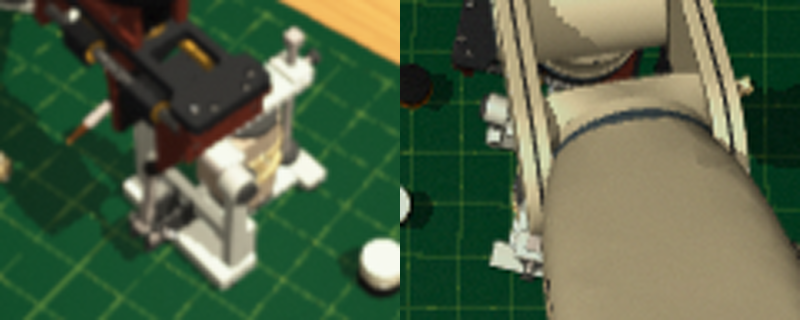

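The gripper body hides the foot in both cameras, but it is clear of the posts. I'll lower it and pinch the ball.

Request:
play_rows --increments ".45 0 0 -.01 0;.45 0 0 -.006 0;.3 0 0 0 0;.22 0 0 0 0;.18 0 0 0 0;.15 0 0 0 0;.15 0 0 0 0;.15 0 0 0 0;.15 0 0 0 0"

```text
t: 4.7
ee_pos: [614.3, 108.7, 95.0]
orientation: [0.323, 3.125, 0.0]
ft_force: [-0.4, 0.5, -0.5]
width: 12.9
```

```bash
python3 - <<'E'
from h import *
tool()
E
```

```text
t 4.7 tcp [614.3 108.7  95. ] yaw_y deg 78.18 zaxis [ 0. -0. -1.] F [-0.4  0.5 -0.5] M [ 0.04 -0.16 -0.01] w 12.93
```

Request:
play_rows --increments ".12 0 0 0 0;.12 0 0 0 0;.12 0 0 0 0;.12 0 0 0 0"

```text
t: 5.1
ee_pos: [614.2, 108.6, 94.8]
orientation: [-0.323, -3.125, 0.0]
ft_force: [-0.2, 0.1, -0.5]
width: 11.0
```

Request:
play_rows --increments ".08 0 0 0 0;.08 0 0 0 0;.08 0 0 0 0;.08 0 0 0 0"

```text
t: 5.5
ee_pos: [614.2, 108.7, 94.9]
orientation: [0.323, 3.125, 0.0]
ft_force: [0.4, 0.8, 0.3]
width: 7.2
```

```bash
python3 - <<'E'
from h import *
tool()
d=grab("scene"); W=cloud(d); np.savez("s2.npz",W=W,img=d["img"])
i=d["img"][150:245,195:315]
save(cv2.resize(i,(760,600),interpolation=cv2.INTER_CUBIC),"c2.png")
E
```

```text
t 5.5 tcp [614.2 108.7  94.9] yaw_y deg 78.18 zaxis [ 0.  0. -1.] F [0.4 0.8 0.3] M [ 0.04 -0.09  0.03] w 7.19
```

View pics/c2.png

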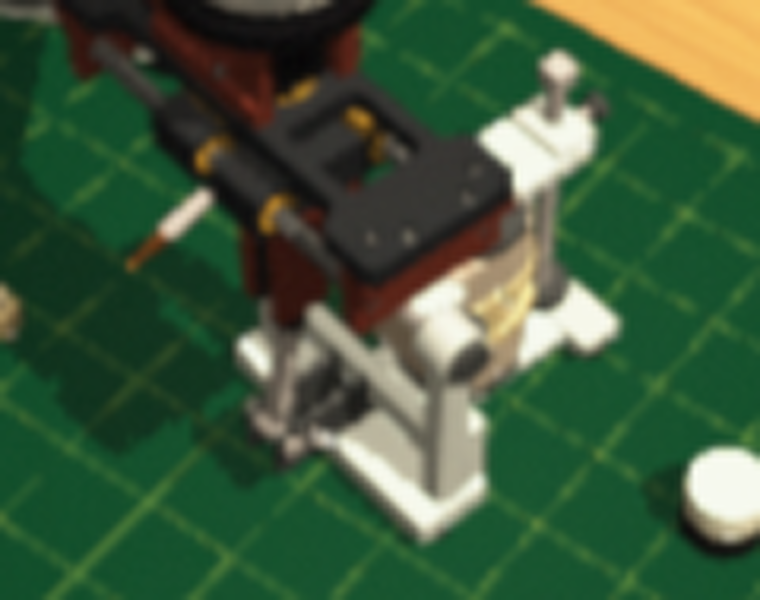

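```bash
cat >> h.py <<'E'
def proj(d,P):
    h=d["img"].shape[0]; f=h/2/np.tan(np.radians(d["vertical_fov"])/2)
    A=R.from_rotvec(d["attitude"]).as_matrix() if np.shape(d["attitude"])==(3,) else np.array(d["attitude"])
    rv=cv2.Rodrigues(A.T)[0]; tv=-A.T@np.array(d["origin"])
    return cv2.projectPoints(np.array(P,float).reshape(-1,1,3),rv,tv,np.array([[f,0,d["cx"]],[0,f,d["cy"]],[0,0,1.]]),np.array([d["k1"],0,0,0.]))[0].reshape(-1,2)
E
python3 - <<'E'
from h import *
d=grab("scene"); 
p=proj(d,[[614.2,108.7,94.9],[614.2,108.7,114],[614,109.5,114],[611.7,97,95],[616.9,120.6,95]])
print(((p-[195,150])*[760/120,600/95]).round(0))
W=cloud(d)
for (u,v) in ((300,300),(280,290),(255,280),(275,350),(290,330),(320,280)):
    x,y=int(195+u*120/760),int(150+v*95/600); print(u,v,W[y,x].round(0),d["img"][y,x])
E
```

```text
[[289. 345.]
 [287. 315.]
 [289. 316.]
 [269. 327.]
 [308. 364.]]
300 300 [617. 117. 134.] [50 20 15]
280 290 [627. 116. 152.] [51 23 17]
255 280 [622. 100. 138.] [34 18 15]
275 350 [620. 106.  97.] [114 108  94]
290 330 [619. 111. 113.] [56 50 44]
320 280 [610. 120. 142.] [49 21 16]
```

```bash
python3 - <<'E'
from h import *
d=grab("scene"); W=cloud(d); im=d["img"]
for v in range(188,216):
    print(v,' '.join("%4.0f,%4.0f,%4.0f(%3d %3d)"%(*W[v,u],im[v,u,0],im[v,u,1]) for u in range(235,247,2)))
E
```

```text
188  623, 102, 163( 31  19)  626, 111, 173( 41  19)  628, 119, 181( 49  21)  650, 144, 220( 48  36)  651, 150, 225( 58  55)  649, 154, 227( 62  58)
189  621, 100, 156( 30  17)  626, 111, 169( 41  18)  629, 119, 178( 50  21)  623, 120, 173( 46  24)  652, 150, 223( 48  44)  651, 155, 226( 58  55)
190  623, 101, 154( 30  16)  626, 110, 164( 41  20)  629, 119, 174( 50  19)  623, 119, 168( 47  20)  616, 120, 162( 43  31)  651, 156, 224( 57  54)
191  624, 102, 153( 30  16)  628, 112, 164( 36  17)  628, 118, 169( 51  21)  623, 119, 165( 47  20)  616, 120, 158( 45  23)  654, 158, 224( 46  42)
192  624, 101, 148( 33  17)  626, 109, 156( 34  18)  627, 117, 163( 51  20)  623, 119, 161( 48  20)  616, 119, 154( 48  21)  610, 121, 150( 42  28)
193  623, 100, 143( 32  17)  627, 111, 155( 31  16)  627, 117, 160( 51  22)  622, 118, 156( 49  21)  614, 118, 148( 49  20)  610, 121, 146( 46  22)
194  622,  99, 137( 33  18)  626, 110, 149( 32  18)  627, 116, 156( 51  20)  621, 118, 151( 49  20)  616, 120, 148( 49  20)  608, 119, 139( 49  21)
195  622,  99, 134( 35  18)  627, 110, 146( 31  17)  627, 116, 1
[... 2343 characters left out ...]
 73( 87  83)  624, 111,  80(121 110)  604, 100,  49( 94  87)  598, 102,  46( 54  52)  593, 104,  41( 41  40)
212  620,  93,  57( 53  69)  624, 104,  70( 82  78)  624, 111,  76(132 120)  606, 102,  49(101  94)  599, 103,  43( 54  52)  593, 105,  38( 41  40)
213  624,  97,  61( 80  82)  624, 105,  67( 84  79)  623, 110,  71(141 128)  608, 103,  48( 95  88)  600, 103,  39( 53  52)  608, 117,  60( 51  49)
214  624,  97,  56( 89  86)  625, 105,  64( 87  80)  624, 111,  69(140 128)  607, 102,  42( 81  75)  600, 103,  35( 49  48)  610, 118,  59( 77  76)
215  626,  99,  56(106  99)  625, 105,  60(105  96)  625, 112,  66(125 115)  607, 102,  37( 71  69)  615, 116,  57( 65  63)  611, 119,  56( 80  77)
```

Depth shows the visible fingertips ending at z≈131, about 36 mm above the reported TCP, with the ball at (616,111,114) just below them. So the fingers closed above the ball. I'll reopen, go lower and check the tip height again.

Request:
play_rows --increments ".45 0 0 0 0;.45 0 0 0 0;.45 0 0 0 0;.45 0 0 0 0;.45 0 0 -.006 0;.45 0 0 -.006 0;.45 0 0 -.006 0;.45 0 0 -.006 0;.45 0 0 -.006 0;.45 0 0 0 0;.45 0 0 0 0"

```text
t: 6.75
ee_pos: [614.1, 108.7, 64.6]
orientation: [-0.323, -3.124, 0.0]
ft_force: [0.1, -0.5, -1.3]
width: 39.6
```

```bash
python3 - <<'E'
from h import *
o=tool()
d=grab("scene"); W=cloud(d); im=d["img"].astype(int)
g=o["ee_pos"]
q=np.array([0.979,-0.204]); n=np.array([.204,.979])
L=(W[...,:2]-g[:2]); X=L@q; Y=L@n; Z=W[...,2]
red=(im[...,0]>1.5*im[...,1])&(im[...,0]>25)&(im[...,0]<120)
m=red&(abs(X)<30)&(abs(Y)<60)&(Z>60)
for lo in range(60,200,10):
    k=m&(Z>=lo)&(Z<lo+10)
    if k.sum(): print(lo,k.sum(),X[k].min().round(),X[k].max().round(),Y[k].min().round(),Y[k].max().round())
dk=(im.sum(-1)<150)&(abs(X)<25)&(abs(Y)<12)&(Z>95)&(Z<125)
print("dark",dk.sum(),W[dk].round(0).tolist()[:12])
E
```

```text
t 6.75 tcp [614.1 108.7  64.6] yaw_y deg 78.18 zaxis [-0. -0. -1.] F [ 0.1 -0.5 -1.3] M [ 0.07 -0.15  0.02] w 39.64
90 1 11.0 11.0 23.0 23.0
100 20 -3.0 12.0 -26.0 27.0
110 21 -24.0 13.0 -26.0 45.0
120 14 -3.0 11.0 -27.0 27.0
130 15 2.0 12.0 -25.0 30.0
140 15 8.0 12.0 -26.0 30.0
150 6 -2.0 13.0 -28.0 31.0
160 6 2.0 7.0 -25.0 -22.0
170 5 6.0 12.0 -24.0 -24.0
dark 8 [[619.0, 105.0, 120.0], [619.0, 106.0, 117.0], [619.0, 109.0, 119.0], [620.0, 109.0, 116.0], [621.0, 113.0, 120.0], [618.0, 114.0, 117.0], [618.0, 111.0, 112.0], [616.0, 112.0, 111.0]]
```

Request:
play_rows --increments ".45 0 0 -.005 0;.3 0 0 0 0;.22 0 0 0 0;.18 0 0 0 0;.15 0 0 0 0;.14 0 0 0 0;.14 0 0 0 0;.14 0 0 0 0"

```text
t: 7.6
ee_pos: [614.5, 109.1, 60.0]
orientation: [0.323, 3.124, 0.001]
ft_force: [0.9, 4.9, 0.0]
width: 12.6
```

Request:
play_rows --increments ".1 0 0 0 0;.1 0 0 0 0;.1 0 0 0 0"

```text
t: 7.9
ee_pos: [614.5, 108.9, 60.0]
orientation: [0.323, 3.124, 0.0]
ft_force: [0.9, 5.2, 0.8]
width: 11.9
```

```bash
python3 - <<'E'
import numpy as np
th=np.arange(0,1.61,.1);p=th-.15
x=65*np.sin(p);z=65*np.cos(p)
dx=np.diff(x);dz=np.diff(z)
print(';'.join(".1 %.4f %.4f %.4f 0"%(a*.979e-3,-a*.205e-3,b*1e-3) for a,b in zip(dx,dz)))
E
```

```text
.1 0.0063 -0.0013 0.0006 0;.1 0.0064 -0.0013 0.0000 0;.1 0.0063 -0.0013 -0.0006 0;.1 0.0062 -0.0013 -0.0013 0;.1 0.0061 -0.0013 -0.0019 0;.1 0.0059 -0.0012 -0.0025 0;.1 0.0056 -0.0012 -0.0031 0;.1 0.0052 -0.0011 -0.0037 0;.1 0.0049 -0.0010 -0.0042 0;.1 0.0044 -0.0009 -0.0047 0;.1 0.0040 -0.0008 -0.0051 0;.1 0.0034 -0.0007 -0.0055 0;.1 0.0029 -0.0006 -0.0058 0;.1 0.0023 -0.0005 -0.0061 0;.1 0.0017 -0.0004 -0.0063 0;.1 0.0011 -0.0002 -0.0064 0
```

Use 0.13 opening for a lighter pinch. First half of the arc:

Request:
play_rows --increments ".12 .0063 -.0013 .0006 0;.12 .0064 -.0013 0 0;.12 .0063 -.0013 -.0006 0;.12 .0062 -.0013 -.0013 0;.12 .0061 -.0013 -.0019 0;.12 0 0 0 0"

```text
t: 8.5
ee_pos: [646.5, 101.9, 56.5]
orientation: [0.324, 3.124, 0.0]
ft_force: [0.3, 3.9, 3.3]
width: 11.9
```

Request:
play_rows --increments ".12 .0059 -.0012 -.0025 0;.12 .0056 -.0012 -.0031 0;.12 .0052 -.0011 -.0037 0;.12 .0049 -.001 -.0042 0;.12 0 0 0 0"

```text
t: 9.0
ee_pos: [668.6, 97.3, 42.9]
orientation: [0.324, 3.123, 0.0]
ft_force: [3.7, 1.9, 5.1]
width: 12.0
```

Request:
play_rows --increments ".12 .0044 -.0009 -.0047 0;.12 .004 -.0008 -.0051 0;.12 .0034 -.0007 -.0055 0;.12 .0029 -.0006 -.0058 0;.12 .0023 -.0005 -.0061 0;.12 0 0 0 0"

```text
t: 9.6
ee_pos: [685.0, 93.8, 15.2]
orientation: [0.323, 3.124, -0.0]
ft_force: [5.0, 0.0, 2.4]
width: 11.9
```

```bash
python3 - <<'E'
from h import *
tool()
d=grab("scene"); t=grab("top")
i=d["img"][140:260,185:335]; j=t["img"][140:260,205:355]
save(np.hstack([cv2.resize(i,(400,320),interpolation=cv2.INTER_CUBIC),cv2.resize(j,(400,320),interpolation=cv2.INTER_CUBIC)]),"c3.png")
E
```

```text
t 9.6 tcp [685.   93.8  15.2] yaw_y deg 78.18 zaxis [ 0.001 -0.    -1.   ] F [5.  0.  2.4] M [ 0.06 -1.06  0.01] w 11.9
```

View pics/c3.png

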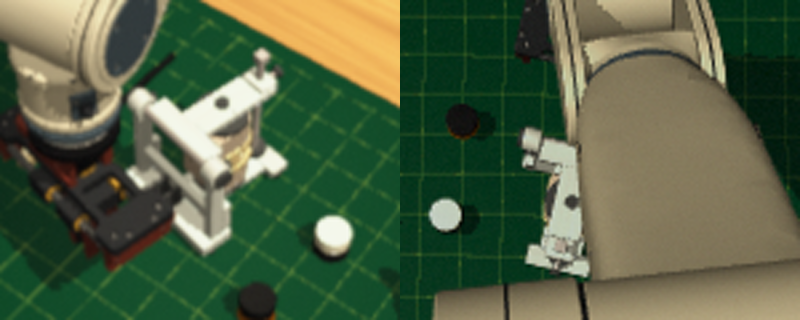

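The leg is about horizontal between the fingers and well past centre. I'll release it, let the spring act, and lift.

Request:
play_rows --increments ".4 0 0 0 0;.4 0 0 0 0;.4 0 0 0 0;.4 0 0 0 0;.4 0 0 .005 0;.4 0 0 .02 0;.4 0 0 .04 0;.4 0 0 .04 0;.4 0 0 .04 0;.4 0 0 .04 0;.4 0 0 .04 0;.4 -.03 .006 .03 0;.4 -.04 .008 0 0;.4 -.04 .008 0 0;.4 -.04 .01 0 0;.4 -.04 .01 0 0;.4 0 0 0 0;.4 0 0 0 0"

```text
t: 11.5
ee_pos: [494.1, 136.4, 271.9]
orientation: [0.322, 3.123, 0.001]
ft_force: [-0.1, 0.1, 0.5]
width: 35.2
```

```bash
python3 - <<'E'
from h import *
tool()
d=grab("scene"); t=grab("top")
W=cloud(d);im=d["img"].astype(int)
np.savez("s4.npz",W=W,img=d["img"])
p=proj(d,[[580+94.3*.979,116.8-94.3*.205,8]]); print("foot pred px",p)
m=(W[...,0]>640)&(W[...,0]<700)&(abs(W[...,1]-98)<20)&(W[...,2]>7)&(W[...,2]<100)
print(m.sum(), W[m][::3].round(0).tolist())
Z=W[...,2]; m=(W[...,0]>440)&(W[...,0]<640)&(W[...,1]>30)&(W[...,1]<200)&(Z>151)&(Z<166); print("head",m.sum(),np.nanmedian(W[m],0),W[m].min(0),W[m].max(0)) if m.sum() else print("no head")
i=d["img"][140:260,185:335]; j=t["img"][140:260,205:355]
save(np.hstack([cv2.resize(i,(400,320),interpolation=cv2.INTER_CUBIC),cv2.resize(j,(400,320),interpolation=cv2.INTER_CUBIC)]),"c4.png")
E
```

```text
t 11.5 tcp [494.1 136.4 271.9] yaw_y deg 78.24 zaxis [ 0.002  0.    -1.   ] F [-0.1  0.1  0.5] M [ 0.06 -0.18 -0.02] w 35.17
foot pred px [[223.97132343 236.95487422]]
80 [[641.0, 97.0, 40.0], [641.0, 100.0, 38.0], [644.0, 100.0, 37.0], [642.0, 108.0, 42.0], [647.0, 102.0, 38.0], [651.0, 95.0, 31.0], [648.0, 102.0, 34.0], [652.0, 96.0, 29.0], [650.0, 104.0, 33.0], [654.0, 97.0, 27.0], [649.0, 103.0, 26.0], [655.0, 98.0, 25.0], [662.0, 93.0, 24.0], [658.0, 100.0, 26.0], [662.0, 93.0, 19.0], [660.0, 102.0, 26.0], [664.0, 95.0, 18.0], [660.0, 101.0, 20.0], [665.0, 99.0, 20.0], [671.0, 94.0, 17.0], [667.0, 100.0, 18.0], [674.0, 93.0, 15.0], [669.0, 99.0, 15.0], [677.0, 95.0, 16.0], [670.0, 100.0, 12.0], [674.0, 99.0, 11.0], [678.0, 99.0, 12.0]]
head 31 [483.99651004 139.14583947 161.13341251] [477.20353478 131.52029391 151.57871294] [490.0439899  143.71363886 163.17469183]
```

View pics/c4.png

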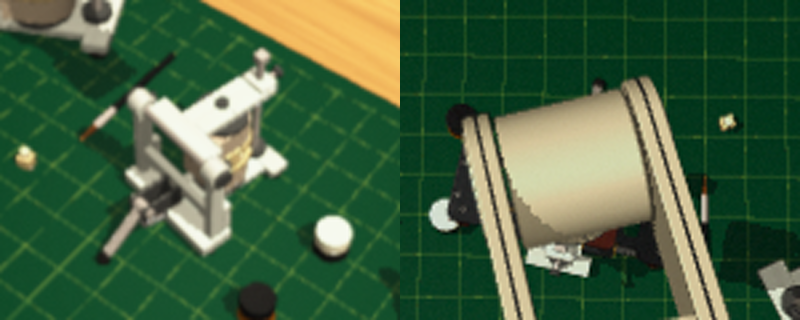

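The kickstand is fully out: the foot is on the bench at about (675,97) and the leg slopes down. The articulator has not moved. Next I go for the pin head.

Request:
play_rows --increments ".4 -.015 .0017 0 0;.4 0 0 -.03 0;.4 0 0 -.03 0;.4 0 0 -.03 0;.4 0 0 -.03 0;.4 0 0 -.02 0;.4 0 0 -.01 0;.4 0 0 -.01 0;.4 0 0 -.008 0;.4 0 0 0 0;.4 0 0 0 0"

```text
t: 12.7
ee_pos: [479.5, 138.0, 103.4]
orientation: [0.323, 3.124, 0.0]
ft_force: [-0.1, -0.3, -0.1]
width: 35.2
```

```bash
python3 - <<'E'
from h import *
o=tool()
d=grab("scene"); W=cloud(d); im=d["img"].astype(int); g=o["ee_pos"]
q=np.array([0.979,-0.204]); n=np.array([.204,.979])
L=(W[...,:2]-g[:2]); X=L@q; Y=L@n; Z=W[...,2]
red=(im[...,0]>1.5*im[...,1])&(im[...,0]>25)&(im[...,0]<120)&(abs(X)<30)&(abs(Y)<60)
for lo in range(100,210,10):
    k=red&(Z>=lo)&(Z<lo+10)
    if k.sum(): print(lo,k.sum(),Z[k].min().round(),X[k].min().round(),X[k].max().round(),Y[k].min().round(),Y[k].max().round())
k=(~red)&(Z>145)&(Z<170)&(abs(X)<14)&(abs(Y)<14); print(k.sum(), W[k].round().tolist()[:15])
i=d["img"][150:230,235:335]
save(cv2.resize(i,(750,600),interpolation=cv2.INTER_CUBIC),"c5.png")
E
```

```text
t 12.7 tcp [479.5 138.  103.4] yaw_y deg 78.18 zaxis [ 0.001  0.    -1.   ] F [-0.1 -0.3 -0.1] M [ 0.04 -0.12 -0.02] w 35.21
140 19 142.0 -8.0 13.0 -23.0 27.0
150 24 150.0 -6.0 14.0 -24.0 27.0
160 21 161.0 -4.0 13.0 -22.0 28.0
170 21 170.0 -4.0 14.0 -21.0 29.0
180 28 180.0 0.0 14.0 -26.0 30.0
190 21 191.0 -8.0 14.0 -26.0 31.0
200 10 200.0 -8.0 13.0 -25.0 31.0
30 [[479.0, 131.0, 161.0], [479.0, 134.0, 163.0], [478.0, 136.0, 163.0], [487.0, 133.0, 165.0], [483.0, 134.0, 162.0], [481.0, 135.0, 161.0], [479.0, 137.0, 161.0], [478.0, 139.0, 161.0], [486.0, 133.0, 160.0], [486.0, 136.0, 162.0], [484.0, 138.0, 162.0], [484.0, 140.0, 163.0], [480.0, 141.0, 161.0], [488.0, 135.0, 160.0], [487.0, 137.0, 160.0]]
```

View pics/c5.png

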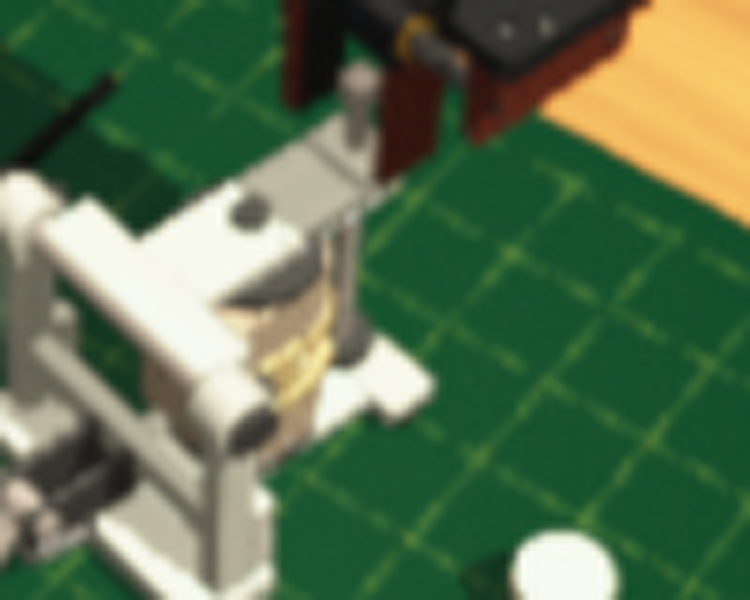

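Request:
play_rows --increments ".3 .002 -.001 0 0;.25 0 0 0 0;.2 0 0 0 0;.17 0 0 0 0;.15 0 0 0 0;.135 0 0 0 0;.135 0 0 0 0;.135 0 0 0 0"

```text
t: 13.55
ee_pos: [481.2, 137.3, 103.1]
orientation: [0.323, 3.125, 0.001]
ft_force: [-0.6, 5.2, 1.9]
width: 11.7
```

Request:
play_rows --increments ".125 0 0 0 0;.125 0 0 0 0;.125 0 0 0 0"

```text
t: 13.85
ee_pos: [481.2, 137.3, 103.1]
orientation: [0.324, 3.125, 0.001]
ft_force: [-1.1, 5.1, 3.3]
width: 11.5
```

Request:
play_rows --increments ".115 0 0 0 0;.115 0 0 0 0;.115 0 0 0 0"

```text
t: 14.15
ee_pos: [481.2, 137.3, 103.1]
orientation: [0.324, 3.125, 0.001]
ft_force: [-1.7, 4.5, 2.4]
width: 11.5
```

```bash
python3 - <<'E'
import numpy as np
th=np.linspace(0,1.575,26)
x=-102*np.cos(th)+36*np.sin(th);z=102*np.sin(th)+36*np.cos(th)
dx=np.diff(x);dz=np.diff(z)
for i in range(0,25,5): print(round(th[i+5],2),';'.join(".125 %.4f %.4f %.4f 0"%(a*.979e-3,-a*.205e-3,b*1e-3) for a,b in zip(dx[i:i+5],dz[i:i+5])))
E
```

```text
0.32 .125 0.0024 -0.0005 0.0064 0;.125 0.0028 -0.0006 0.0062 0;.125 0.0032 -0.0007 0.0060 0;.125 0.0035 -0.0007 0.0058 0;.125 0.0039 -0.0008 0.0055 0
0.63 .125 0.0042 -0.0009 0.0053 0;.125 0.0045 -0.0010 0.0050 0;.125 0.0048 -0.0010 0.0047 0;.125 0.0051 -0.0011 0.0044 0;.125 0.0054 -0.0011 0.0040 0
0.94 .125 0.0056 -0.0012 0.0037 0;.125 0.0058 -0.0012 0.0033 0;.125 0.0060 -0.0013 0.0029 0;.125 0.0062 -0.0013 0.0025 0;.125 0.0063 -0.0013 0.0021 0
1.26 .125 0.0065 -0.0014 0.0017 0;.125 0.0065 -0.0014 0.0013 0;.125 0.0066 -0.0014 0.0009 0;.125 0.0067 -0.0014 0.0004 0;.125 0.0067 -0.0014 0.0000 0
1.58 .125 0.0067 -0.0014 -0.0004 0;.125 0.0066 -0.0014 -0.0008 0;.125 0.0066 -0.0014 -0.0013 0;.125 0.0065 -0.0014 -0.0017 0;.125 0.0063 -0.0013 -0.0021 0
```

Request:
play_rows --increments ".125 .0002 .001 0 0;.125 0 0 0 0"

```text
t: 14.35
ee_pos: [481.4, 137.8, 103.1]
orientation: [0.323, 3.125, -0.0]
ft_force: [-1.3, 3.0, 1.7]
width: 11.7
```

Request:
play_rows --increments ".125 .0024 -.0005 .0064 0;.125 .0028 -.0006 .0062 0;.125 .0032 -.0007 .006 0;.125 0 0 0 0;.125 0 0 0 0"

```text
t: 14.85
ee_pos: [489.9, 136.0, 121.7]
orientation: [0.324, 3.124, 0.0]
ft_force: [0.3, 1.4, -2.8]
width: 12.0
```

Request:
play_rows --increments ".125 .0035 -.0007 .0058 0;.125 .0039 -.0008 .0055 0;.125 .0042 -.0009 .0053 0;.125 .0045 -.001 .005 0;.125 0 0 0 0;.125 0 0 0 0"

```text
t: 15.45
ee_pos: [505.8, 132.5, 143.3]
orientation: [0.324, 3.125, -0.0]
ft_force: [-0.2, -0.2, -2.5]
width: 12.0
```

```bash
python3 - <<'E'
from h import *
tool()
d=grab("scene")
i=d["img"][150:230,235:335]
save(cv2.resize(i,(500,400),interpolation=cv2.INTER_CUBIC),"c6.png")
E
```

```text
t 15.45 tcp [505.8 132.5 143.3] yaw_y deg 78.17 zaxis [ 0. -0. -1.] F [-0.2 -0.2 -2.5] M [ 0.02 -0.02 -0.06] w 12.03
```

View pics/c6.png

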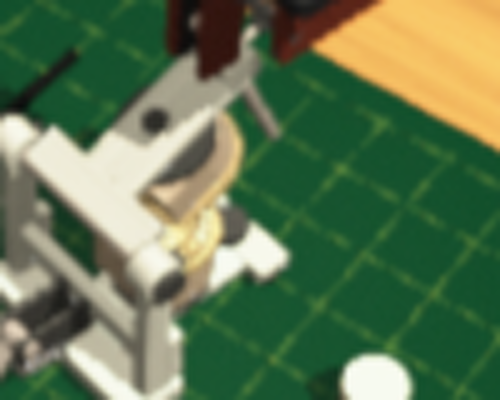

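The frame is opening: the upper cast has lifted off and the pin has swung forward to (265,110). The stand is still flat on its feet. I'll continue along the arc.

Request:
play_rows --increments ".125 .0048 -.001 .0047 0;.125 .0051 -.0011 .0044 0;.125 .0054 -.0011 .004 0;.125 .0056 -.0012 .0037 0;.125 .0058 -.0012 .0033 0;.125 0 0 0 0"

```text
t: 16.1
ee_pos: [533.4, 126.8, 163.8]
orientation: [0.324, 3.124, -0.0]
ft_force: [-2.6, -2.3, -1.4]
width: 11.8
```

Request:
play_rows --increments ".125 .006 -.0013 .0029 0;.125 .0062 -.0013 .0025 0;.125 .0063 -.0013 .0021 0;.125 .0065 -.0014 .0017 0;.125 .0065 -.0014 .0013 0;.125 0 0 0 0"

```text
t: 16.7
ee_pos: [565.4, 120.1, 174.2]
orientation: [0.324, 3.124, 0.0]
ft_force: [-3.3, -3.0, 3.3]
width: 11.7
```

Request:
play_rows --increments ".125 .0066 -.0014 .0009 0;.125 .0067 -.0014 .0004 0;.125 .0067 -.0014 0 0;.125 .0067 -.0014 -.0004 0;.125 0 0 0 0"

```text
t: 17.2
ee_pos: [592.5, 114.5, 175.3]
orientation: [0.324, 3.123, 0.0]
ft_force: [-2.1, -4.8, 6.2]
width: 11.4
```

Request:
play_rows --increments ".125 .0066 -.0014 -.0008 0;.125 .0066 -.0014 -.0013 0;.125 .0065 -.0014 -.0017 0;.125 .0063 -.0013 -.0021 0;.125 0 0 0 0;.125 0 0 0 0;.125 0 0 0 0"

```text
t: 17.9
ee_pos: [618.8, 109.3, 169.9]
orientation: [0.323, 3.121, 0.001]
ft_force: [-1.0, -3.6, 5.9]
width: 11.6
```

```bash
python3 - <<'E'
from h import *
o=tool()
d=grab("scene"); W=cloud(d)
np.savez("s7.npz",W=W,img=d["img"])
q=np.array([0.979,-0.205]); n=np.array([.205,.979])
L=W[...,:2]-[580,116.8]; X=L@q; Y=L@n; Z=W[...,2]
print("base rows: cap/post pts"); 
k=(abs(abs(Y)-55)<9)&(Z>100)&(Z<135)&(abs(X)<25); print(k.sum(),np.median(X[k]),X[k].min(),X[k].max(),Z[k].max(),Y[k].min(),Y[k].max())
S=np.load("s4.npz")["W"]; L0=S[...,:2]-[580,116.8]; X0=L0@q;Y0=L0@n;Z0=S[...,2]
k=(abs(abs(Y0)-55)<9)&(Z0>100)&(Z0<135)&(abs(X0)<25); print(k.sum(),np.median(X0[k]),X0[k].min(),X0[k].max(),Z0[k].max(),Y0[k].min(),Y0[k].max())
im=d["img"].astype(int); wh=im.min(-1)>60
for lo in range(130,250,10):
    k=(abs(Y)<20)&(Z>=lo)&(Z<lo+10)&(X>-90)&(X<60)&wh
    if k.sum(): print(lo,k.sum(),X[k].min().round(),np.median(X[k]).round(1),X[k].max().round())
k=(X>80)&(X<110)&(abs(Y)<15)&(Z<40); print("foot",Z[k&(Z>6)].round()[:20] if k.sum() else None)
save(cv2.resize(d["img"][110:250,190:350],(686,600),interpolation=cv2.INTER_CUBIC),"c7.png")
E
```

```text
t 17.9 tcp [618.8 109.3 169.9] yaw_y deg 78.18 zaxis [ 0.004  0.    -1.   ] F [-1.  -3.6  5.9] M [-0.5   0.05  0.04] w 11.62
base rows: cap/post pts
130 7.242011304242951 -14.384574874607726 14.898367077966544 134.6774991365187 -61.86533310199143 63.92695598116995
178 4.5327325016164295 -16.479679279591668 12.642511469155114 134.68189378410239 -63.773122674262154 63.95580929948445
130 38 -1.0 6.4 8.0
140 39 -12.0 4.8 8.0
150 33 -13.0 4.4 6.0
160 21 -6.0 3.3 6.0
170 19 -8.0 2.2 5.0
180 12 -54.0 -21.0 3.0
190 10 -43.0 -29.3 -16.0
200 3 51.0 51.1 51.0
210 9 -89.0 -74.0 52.0
220 26 -90.0 -77.9 -64.0
foot [24. 26. 21. 21. 27. 25. 29. 19. 20. 23. 22. 23. 17. 19. 19. 22. 19. 19.
 17. 18.]
```

View pics/c7.png

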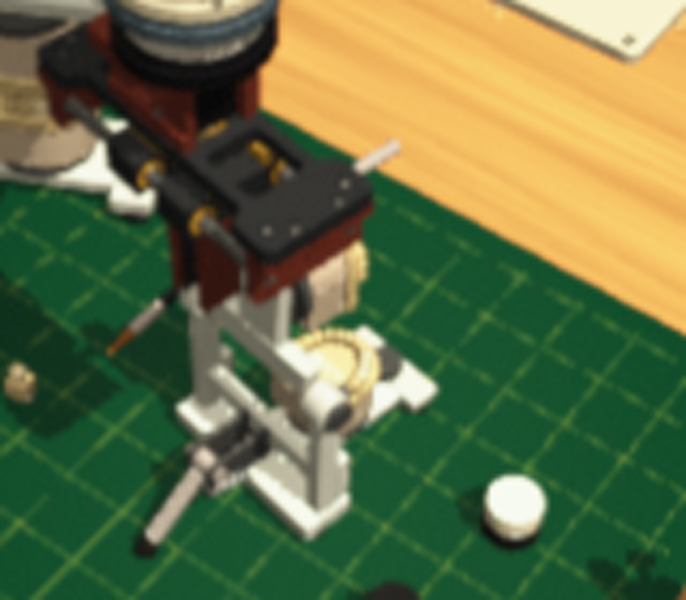

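Request:
play_rows --increments ".125 .004 -.0008 -.001 0;.125 .004 -.0008 -.001 0;.125 0 0 0 0;.125 0 0 0 0;.125 0 0 0 0;.125 0 0 0 0"

```text
t: 18.55
ee_pos: [625.8, 107.8, 167.3]
orientation: [0.323, 3.123, 0.001]
ft_force: [0.4, -2.2, 4.9]
width: 11.6
```

```bash
cat > chk.py <<'E'
from h import *
o=tool()
d=grab("scene"); W=cloud(d)
q=np.array([0.979,-0.205]); n=np.array([.205,.979])
def loc(W):
    L=W[...,:2]-[580,116.8]; return L@q,L@n,W[...,2]
X,Y,Z=loc(W)
im=d["img"].astype(int); wh=im.min(-1)>60
k=(abs(Y)<17)&(Z>128)&(Z<180)&(X>-4)&(X<20)&wh
A=np.c_[Z[k],np.ones(k.sum())]; c=np.linalg.lstsq(A,X[k],rcond=None)[0]
r=X[k]-A@c; g=abs(r)<2; c=np.linalg.lstsq(A[g],X[k][g],rcond=None)[0]; print("bar rear face slope -> theta",1.571+np.arctan(c[0]),g.sum())
# stand shift/tilt: ICP-free comparison of base rail tops and posts with pre-swing cloud
S=np.load("s4.npz")["W"]; X0,Y0,Z0=loc(S)
for nm,(x,y,z) in dict(base=(lambda x:abs(x)<30,lambda y:(y>35)&(y<75),lambda z:(z>8)&(z<30)),cap=(lambda x:abs(x)<25,lambda y:(y>45)&(y<75),lambda z:(z>112)&(z<136)),foot=(lambda x:(x>60)&(x<112),lambda y:abs(y)<15,lambda z:(z>8)&(z<45))).items():
    a=x(X0)&y(Y0)&z(Z0); b=x(X)&y(Y)&z(Z)
    print(nm,[(round(np.median(t[m]),1)) for m,T in((a,(X0,Y0,Z0)),(b,(X,Y,Z))) for t in T],a.sum(),b.sum())
E
python3 chk.py
```

```text
t 18.55 tcp [625.8 107.8 167.3] yaw_y deg 78.18 zaxis [ 0.002  0.    -1.   ] F [ 0.4 -2.2  4.9] M [-0.29  0.03  0.02] w 11.64
bar rear face slope -> theta 1.5041881410567415 57
base [np.float64(10.2), np.float64(54.6), np.float64(22.6), np.float64(10.2), np.float64(54.8), np.float64(22.7)] 103 104
cap [np.float64(3.3), np.float64(57.2), np.float64(128.6), np.float64(3.7), np.float64(56.0), np.float64(128.5)] 101 104
foot [np.float64(79.7), np.float64(-0.9), np.float64(25.2), np.float64(79.7), np.float64(0.1), np.float64(25.5)] 83 85
```

```bash
python3 -c "
from h import *
tool(); print(ctrl.close_job())"
```

```text
t 18.6 tcp [625.8 107.8 167.3] yaw_y deg 78.18 zaxis [ 0.002  0.    -1.   ] F [ 0.4 -2.7  5.6] M [-0.29  0.02  0.03] w 11.92
the job is handed in; nothing more can be done
None
```

I handed the job in at 18.6 s. The kickstand is fully out, and the upper frame stands upright with the gripper still pinching the pin head. No verdict was reported.

**Kickstand:** I pinched the foot and swung it along its arc past centre. The spring took it the rest of the way, and the foot stayed at the bench through the last check.

**Upper frame:** I swung it open by a light pinch on the pin head. Two estimates of its angle disagree, but both are inside the 1.36–1.78 rad limit:
- about 1.50 rad from the slope of the bar in the depth image
- about 1.60–1.66 rad from how far the tool travelled

**Last checks:**
- **Grip:** the fingers were stopped on the head at about 11.6–11.9 mm, with a tool force of about 6 N.
- **Stand:** the stand's base and posts were within about 1 mm of where they were before the frame was opened, and looked level.
- **Bystanders:** I did not measure the jars, brush or die again. What I could see of them in the later pictures looked unmoved.

**First pinch missed:** the fingertips sit about 35 mm above the tool position the robot reports, so the first pinch closed above the foot without touching it. I corrected for that in both grasps.

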